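# Click the camera's filter strip to its third stop

### The arm

A 6-joint arm with a two-finger parallel gripper is mounted at the origin on the work surface. World frame = base frame: x ahead of the robot, y to its left, z up, the work surface at z = 0. Lengths are in mm, angles in rad, forces in N, time in s.
With the tool pointing down it reaches from about 350 to 975 mm from the base axis. Payload 7.1 kg.
Tool frame: the origin (TCP) lies on the front face of the gripper's body, between the roots of the fingers; the fingertips stand 80 mm ahead of it and the grasp point (between the pads) lies 61 mm ahead of it; z points along the fingers, y is the line along which they close (so a half turn about z gives the same grasp; the last joint's range is limited). The gripper opens to 88 mm and grips with 3 to 60 N. Pads are 20 mm wide; open, the fingers measure 115 mm over their backs; the gripper's body (75 mm by 178 mm) begins 61 mm behind the grasp point.
Start: joints at [-1.333, 0.423, 1.63, -0, 1.089, -0.019], TCP at [158.761, -604.484, 302.675] pointing down, gripper open.
Joint ranges: [-3, 3], [-0.9, 2.11], [0.09, 2.58], [-1.31, 4.45], [0.11, 2.69], [-2.54, 2.54]. Speed limits (rad/s): [2.39, 2.39, 3.01, 3.14, 3.14, 3.14].

### API

Orientations are given as a rotation vector (axis times angle).
In Python, from workcell import readout, vision, close_job gives the robot as it stands.
- The arm moves only by the tool servo_tool, never from a script. Its argument "plan" is a list that holds one entry, the list of rows, each a list of 7 numbers: the gripper command: -1 is fully open, 1 is shut, values between are in proportion, then the shift along the world's x, y, z in units of 40 mm (1.0 is 40 mm), then the turn, a rotation vector about the world's x, y, z in units of 5 degrees (1.0 is 5 degrees). A call has 1 to 5 rows; each row shifts and turns the commanded pose from where the row before left it; what a row does not reach is not made up. A row lasts 1/12 s, in which the tool goes at most 41.7 mm and 7.16 degrees, less where a joint would pass 70% of its speed; a pose out of reach is approached as far as the arm can. A call is refused whole if a number of a shift passes 1 or a number of a turn 1, either way. A call with a gripper value outside its range is refused whole. The fingers move at their own pace and stop on an object; the grip force is fixed at half the most. Time passes only in rows, so rows that do not move let the fingers close. It gives the time, the measured TCP pose, the force, the opening and the grip force at its end, in the units of the state.
- readout.get_obs(): the state, without advancing time (a new reading comes with each control period).
- vision.get_image(name): name is "scene" or "side" or "wrist"; returns the picture (400x640x3 uint8, red, green, blue); there is no depth.
- vision.camera_params(name): a dict with "fx", "fy", "cx", "cy" (pixels), "rvec" (rotation vector, rad) and "tvec" (3), from world to camera coordinates, as OpenCV has them; the wrist camera has in their place "hand_eye" (4x4, takes a point from camera to tool coordinates, whose origin is the TCP and whose axes are the flange's). Camera axes: x right, y down, z forward; pixel columns grow to the right and rows downward; lengths in mm; the calibration is good to about 2 mm. A picture is of the moment at which its call begins: read the wrist's pose just before it. camera_params takes no time and is no camera call.
- close_job(): hands the job in; it is judged then, once.
The state is a dict: "t": time; "qpos": joint angles; "qvel": joint speeds; "joint_torque": joint torques, N m; "ee_pos": TCP position; "orientation": TCP orientation; "ft_force": force on the tool from outside, world axes, zero at the start; "moment": the same for the moment, N m; "width": finger opening in mm; "grasp_force": force on a finger pad.
Only numpy, scipy, OpenCV 4.12 (cv2) and the standard library are available. Lean on these libraries where they do the work, as an engineer would, in place of code of your own. Each camera call takes 0.05 s, during which the arm holds its last target. There are 200 camera calls.

### The job

The filter strip of the little bench camera is parked. Push the strip's upright tab along its slot with the outside of the fingers, away from the parked end, one click at a time: let it rest for about half a second in the first click and in the second, and leave it resting in the third click, never running on past it. Only push: do not pinch the tab or take it between the fingers, and leave the adapter, the carton and the lens where they are.

Things in the scene. Friction and masses are not known exactly. Their poses are not given: they have to be found in the camera images.
- jig: Camera jig screwed to the desk: grey base plate 150 (its x) x 300 (its y) x 30 mm high. Origin at the centre of its underside, on the desk; z up; y is the direction in which the strip is to be pushed. Six black pins in a row at x = -69 mm, 20 mm apart, mark the parked place (y = -50 mm) and the five clicks.
- tab_top (a point): Centre of the top of the black upright tab that moves the strip; axes as the jig's. Tab: 10 mm thick along y, 30 mm wide along x, 58 mm tall, on a 6 mm carriage plate (40 mm along y, reaching from 8 mm on the -x side to 46 mm on the +x side). Tab top 98 mm above the desk, 68 mm above the base plate, at x = -45 mm in the jig; parked at y = -50 mm.
- strip_top (a point): Centre of the top edge of the filter strip, an upright dark metal frame of six windows, 6 mm thick (x), 124 mm long (y), its top 85 mm above the desk. It moves with the tab, 45 mm to the tab's +x side; axes as the jig's.
- camera_top (a point): Centre of the top of the small black camera fixed on the jig, 98 mm above the desk; body 36 (x) x 44 (y) mm, its lens reaching 32 mm to the -x side of this point, looking at the strip. Axes as the jig's.
- filters (a joint): Travel of tab and strip along the jig's +y, m: 0 parked (start, at the end stop), clicks at 0.02, 0.04, 0.06, 0.08, 0.1. Resistance rises to about 4 to 9 N (differs by start) 5 mm past a click and is gone at the midpoint, 10 mm past it; just beyond, the tab jumps ahead by itself into the next click within about 0.3 s and stays there (within 1 mm) when left alone.
- adapter: Loose black power adapter, 50 x 105 x 32 mm high with a short stub on its +y end; origin at the centre of its underside. To be left alone.
- carton: Loose small cardboard box, 55 x 85 x 45 mm high; origin at the centre of its underside. To be left alone.
- lens: Loose camera lens, dark with a bright mount below, 52 mm diameter, 40 mm high, standing upright; origin at the centre of its underside. To be left alone.

How it is judged (in metres and radians):
On the way, in this order (a step that is already met when the one before it is completed fails the run):
1. the strip rests in the first click (value of joint filters between 0.015 and 0.025 m), for 0.3 s.
2. the strip rests in the second click (value of joint filters between 0.035 and 0.045 m), for 0.3 s.
3. the strip rests in the third click (value of joint filters between 0.055 and 0.065 m), for 0.3 s.
At the end, for the whole second after the job is handed in: The strip stands still in the third click: its travel is 60 mm, within 4 mm (value of joint filters between 0.056 and 0.064 m and velocity of joint filters between -0.005 and 0.005 m/s); the robot touches nothing.
It fails at once if the strip is pushed past the third click (travel over 72 mm) (value of joint filters above 0.072 m).
It fails at once if the tab is pinched or taken between the fingers (the grasp point within 8 mm of the tab's mid-plane, beside or on the tab) (y of the grasp point in the frame of tab_top between -0.008 and 0.008 m and x of the grasp point in the frame of tab_top between -0.024 and 0.024 m and z of the grasp point in the frame of tab_top between -0.06 and 0.012 m).
It fails at once if the adapter is moved more than 15 mm (distance of adapter from where it was at the start of the episode above 0.015 m).
It fails at once if the carton is moved more than 15 mm (distance of carton from where it was at the start of the episode above 0.015 m).
It fails at once if the lens is moved more than 15 mm (distance of lens from where it was at the start of the episode above 0.015 m).
It also fails if it takes over 64 s, if anything falls off the work surface, if the arm or the gripper's body presses on something with over 40 N, if the wrist force passes 120 N, or if a joint passes its speed limit or range.

## Working session

There is one attempt and no reset: what is moved stays moved. The work goes in short steps, Python scripts to look and compute and a tool call to move; the robot and the scene stay as the last step left them, time stands still between calls to the robot, and variables do not carry over. Pictures are saved under pics/ and viewed, at most 10 in all, crops included, and the job is handed in when it is done.

Besides the shell and the picture viewer there is one more tool, called after "Call:" as name([rows], argument=value, ...), one row to a line, values as JSON. servo_tool: Moves the arm, as the interface text tells. Its arguments: {"type":"object","properties":{"plan":{"type":"array"}},"required":["plan"]}

```bash
mkdir -p pics; python3 - <<'E'
from workcell import readout, vision
import cv2
for n in ("scene","side"):
    cv2.imwrite(f"pics/{n}0.png",vision.get_image(n)[:,:,::-1])
    print(n,vision.camera_params(n))
o=readout.get_obs();print(o["t"],o["ee_pos"],o["orientation"],o["width"])
E
```

```text
scene {'fx': 427.96115965683697, 'fy': 427.96115965683697, 'cx': 318.12645610099895, 'cy': 202.27001252654523, 'rvec': array([ 1.78232786,  1.60516728, -0.70436799]), 'tvec': array([-156.66823897, -344.30023022, 1506.44450485])}
side {'fx': 484.4559403151319, 'fy': 484.4559403151319, 'cx': 317.99398936549227, 'cy': 194.9884514312235, 'rvec': array([ 2.13753375, -0.34296041,  0.20197453]), 'tvec': array([-560.62933857,  211.74191564,  981.05178896])}
0.1 [ 158.68332036 -604.12834977  302.01546908] [-3.11442023e+00 -4.02102995e-01  2.10001805e-04] 87.60542699871016
```

View pics/scene0.png

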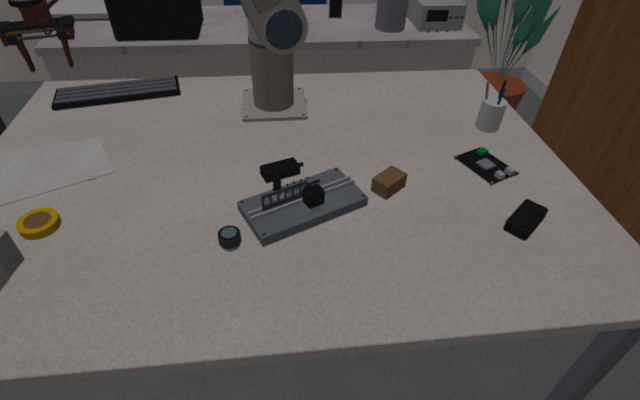

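View pics/side0.png

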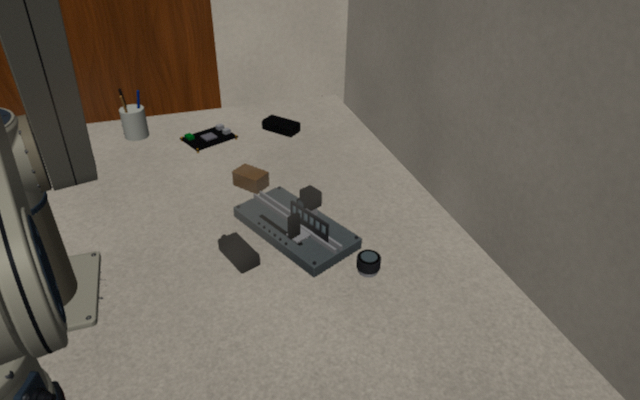

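The scene view shows the plate corners at about (239,205), (338,170), (367,200) and (264,236), with the camera block at (314,194). The side view shows them at (234,211), (281,186), (361,239) and (316,270), with the tab top at (294,213) and the adapter at (239,250). The carton lies beyond the +y end and the lens is near the -y end.

```bash
cat > h.py <<'E'
import numpy as np, cv2
from workcell import readout, vision
def ray(n,uv,z):
    p=vision.camera_params(n);R=cv2.Rodrigues(np.array(p["rvec"]))[0];t=np.array(p["tvec"])
    d=R.T@np.array([(uv[0]-p["cx"])/p["fx"],(uv[1]-p["cy"])/p["fy"],1]);c=-R.T@t
    return c+d*(z-c[2])/d[2]
E
python3 - <<'E'
from h import *
np.set_printoptions(precision=1,suppress=True)
for n,P in (("scene",[(239,205,30),(338,170,30),(367,200,30),(264,236,30),(314,185,98),(230,230,40),(390,175,45),(280,166,32)]),("side",[(234,211,30),(281,186,30),(361,239,30),(316,270,30),(294,213,98),(311,190,98),(369,256,40),(251,172,45),(239,247,32)])):
    for p in P: print(n,p,ray(n,p,p[2])[:2])
a=cv2.imread("pics/side0.png")[160:290,210:400];b=cv2.imread("pics/scene0.png")[150:250,220:410]
f=lambda x:cv2.resize(x,None,fx=4,fy=4,interpolation=cv2.INTER_CUBIC)
cv2.imwrite("pics/c1.png",cv2.convertScaleAbs(f(a),alpha=1.6))
E
```

```text
scene (239, 205, 30) [ 560.4 -104.5]
scene (338, 170, 30) [438.6 161.5]
scene (367, 200, 30) [569.9 216. ]
scene (264, 236, 30) [673.1 -45.3]
scene (314, 185, 98) [581.9  78.6]
scene (230, 230, 40) [ 656.6 -121.6]
scene (390, 175, 45) [492.  292.7]
scene (280, 166, 32) [409.5   4. ]
side (234, 211, 30) [421.9 145.7]
side (281, 186, 30) [561.9 221.6]
side (361, 239, 30) [678. -51.]
side (316, 270, 30) [ 547.  -118.1]
side (294, 213, 98) [534.9   2.1]
side (311, 190, 98) [599.7  79.7]
side (369, 256, 40) [ 666.3 -121.5]
side (251, 172, 45) [496.7 291.8]
side (239, 247, 32) [407.    3.2]
```

View pics/c1.png

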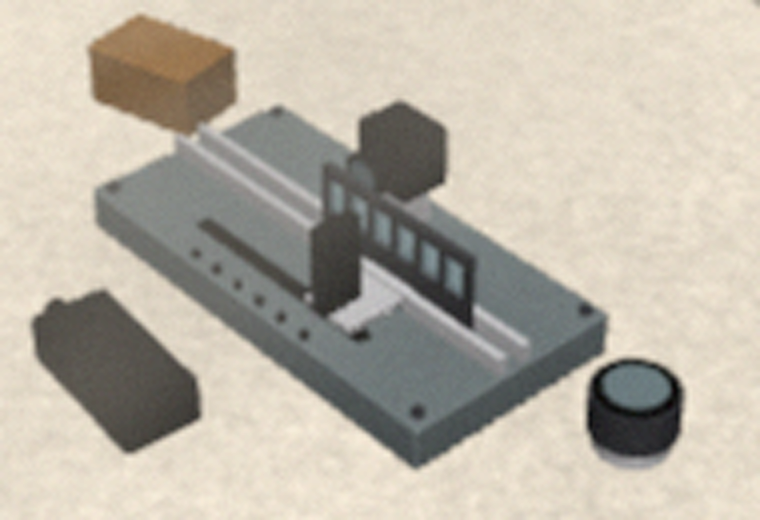

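The crop shows the plate's top corners at (96,187), (278,107), (607,318) and (417,432). The tab top centre is near (337,216), and the slot runs up-left from the tab towards the carton. The adapter is beside the -x edge.

```bash
python3 - <<'E'
from h import *
np.set_printoptions(precision=1,suppress=True)
L=np.array([(-75,150),(75,150),(75,-150),(-75,-150)],float)
S=[ray("side",(210+u/4,160+v/4),30)[:2] for u,v in [(96,187),(278,107),(607,318),(417,432)]]
C=[ray("scene",p,30)[:2] for p in [(338,170),(367,200),(264,236),(239,205)]]
W=(np.array(S)+np.array(C))/2
print(np.array(S),np.array(C))
c=W.mean(0);H=L.T@(W-c);th=np.arctan2(H[0,1]-H[1,0],H[0,0]+H[1,1]);R=np.array([[np.cos(th),-np.sin(th)],[np.sin(th),np.cos(th)]])
print("c",c,"th",th,np.degrees(th));print("res",W-(c+L@R.T))
print("tab pred",c+R@[-45,-50],"side",ray("side",(210+337/4,160+216/4),98)[:2])
print("y dir",R[:,1],"x dir",R[:,0])
for n,q in dict(adapter=(408,3.5),carton=(494,292),lens=(661,-121)).items(): print(n,R.T@(np.array(q)-c))
E
```

```text
[[ 425.2  163.8]
 [ 557.1  219.3]
 [ 679.   -53.2]
 [ 545.4 -111.1]] [[ 438.6  161.5]
 [ 569.9  216. ]
 [ 673.1  -45.3]
 [ 560.4 -104.5]]
c [556.1  55.8] th 0.41171041326116237 23.589269061451564
res [[ 4.6 -0.6]
 [-1.3 -5.7]
 [-8.8  2.4]
 [ 5.5  3.9]]
tab pred [534.9  -8. ] side [534.3  -1.7]
y dir [-0.4  0.9] x dir [0.9 0.4]
adapter [-156.6   11.3]
carton [ 37.6 241.3]
lens [  25.4 -204. ]
```

Call:
servo_tool([
  [[1,0.49,0.69,-0.13,0,0,0.09],[1,0.49,0.69,-0.13,0,0,0.09],[1,0.49,0.69,-0.13,0,0,0.09],[1,0.49,0.69,-0.13,0,0,0.09],[1,0.49,0.69,-0.13,0,0,0.09]],
])

```text
t: 0.52
ee_pos: [257.2, -465.0, 276.2]
orientation: [-3.107, -0.463, 0.0]
ft_force: [0.5, -1.1, 0.6]
width: 57.8
grasp_force: 0.0
```

Call:
servo_tool([
  [[1,0.49,0.69,-0.13,0,0,0.09],[1,0.49,0.69,-0.13,0,0,0.09],[1,0.49,0.69,-0.13,0,0,0.09],[1,0.49,0.69,-0.13,0,0,0.09],[1,0.49,0.69,-0.13,0,0,0.09]],
])

```text
t: 0.93
ee_pos: [355.3, -326.9, 250.3]
orientation: [-3.097, -0.525, 0.0]
ft_force: [0.4, 0.3, -0.5]
width: 24.7
grasp_force: 0.0
```

Call:
servo_tool([
  [[1,0.49,0.69,-0.13,0,0,0.09],[1,0.49,0.69,-0.13,0,0,0.09],[1,0.49,0.69,-0.13,0,0,0.09],[1,0.49,0.69,-0.13,0,0,0.09],[1,0.49,0.69,-0.13,0,0,0.09]],
])

```text
t: 1.35
ee_pos: [453.3, -188.9, 224.3]
orientation: [-3.086, -0.585, 0.0]
ft_force: [-0.7, -1.1, 0.5]
width: 0.2
grasp_force: 0.0
```

Tracking is exact. I'll go the rest of the way to the hover pose and look with the wrist camera.

Call:
servo_tool([
  [[1,0.49,0.69,-0.13,0,0,0.09],[1,0.49,0.69,-0.13,0,0,0.09],[1,0.49,0.69,-0.13,0,0,0.09],[1,0.49,0.69,-0.13,0,0,0.09],[1,0.49,0.69,-0.13,0,0,0.09]],
])

```text
t: 1.77
ee_pos: [551.3, -50.8, 198.2]
orientation: [-3.074, -0.646, 0.001]
ft_force: [-0.3, -0.6, -0.1]
width: 0.6
grasp_force: 0.0
```

```bash
python3 - <<'E'
from h import *
o=readout.get_obs();print(o["ee_pos"],o["orientation"],o["ft_force"],vision.camera_params("wrist"))
cv2.imwrite("pics/w1.png",cv2.convertScaleAbs(vision.get_image("wrist")[:,:,::-1],alpha=1.6))
E
```

```text
[551.33189624 -50.84226631 198.17324395] [-3.07424019e+00 -6.46301909e-01  7.84818948e-04] [-0.26591055 -0.56419825 -0.08779553] {'fx': 341.66879110994137, 'fy': 341.66879110994137, 'cx': 317.7478055415595, 'cy': 199.99885584146494, 'hand_eye': array([[-8.84838680e-04, -9.68109318e-01, -2.50526578e-01,
         6.68314537e+01],
       [ 9.99999605e-01, -8.36146453e-04, -3.00795069e-04,
         3.51355292e-01],
       [ 8.17256001e-05, -2.50526745e-01,  9.68109675e-01,
        -8.24689368e+01],
       [ 0.00000000e+00,  0.00000000e+00,  0.00000000e+00,
         1.00000000e+00]])}
```

View pics/w1.png

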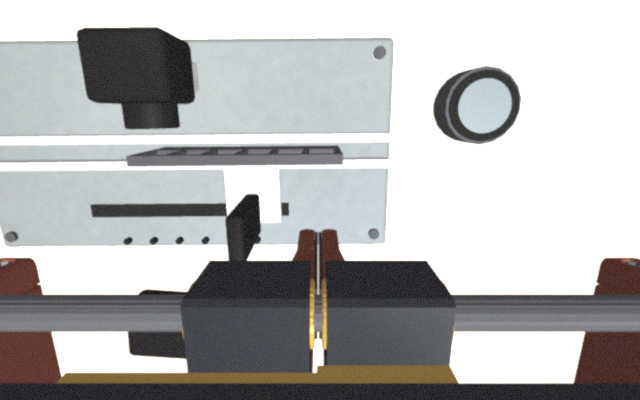

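The wrist view shows the jig's -y end, with plate corners at about (391,39) and (385,244) and pins along row 240. The tab is at (242,230), left of the finger tips at (318,240). The lens is well clear, at (485,105).

```bash
cat >> h.py <<'E'
def wray(uv,z,o):
    p=vision.camera_params("wrist");H=np.array(p["hand_eye"]);R=cv2.Rodrigues(np.array(o["orientation"]))[0]
    d=R@H[:3,:3]@np.array([(uv[0]-p["cx"])/p["fx"],(uv[1]-p["cy"])/p["fy"],1]);c=R@H[:3,3]+np.array(o["ee_pos"])
    return c+d*(z-c[2])/d[2]
E
python3 - <<'E'
from h import *
np.set_printoptions(precision=1,suppress=True)
o=readout.get_obs();o["ee_pos"]=np.array([551.33,-50.84,198.17])
a=wray((391,39),30,o)[:2];b=wray((385,244),30,o)[:2]
ex=(a-b)/np.linalg.norm(a-b);th=np.arctan2(ex[1],ex[0]);ey=np.array([-ex[1],ex[0]])
print(a,b,np.linalg.norm(a-b),"yaw",np.degrees(th))
p=[wray((u,240),30,o)[:2] for u in (128,154,180,206,257)]
print("pins in corner frame x,y:",[np.array([(q-b)@ex-75,(q-b)@ey-150]) for q in p])
T=b+ex*30+ey*100
print("tab",T,"tool in jig",(np.array([551.33,-50.84])-b)@ex-75,(np.array([551.33,-50.84])-b)@ey-150)
t=cv2.Rodrigues(o["orientation"])[0][:,1];print("tool y yaw",np.degrees(np.arctan2(t[1],t[0])))
E
```

```text
[676.4 -50. ] [ 542.3 -112.6] 147.9895616138373 yaw 25.045484226316457
pins in corner frame x,y: [array([-67.4,  50.8]), array([-67.8,  30.5]), array([-68.3,  10.2]), array([-68.7, -10.1]), array([-69.5, -49.9])]
tab [527.2  -9.3] tool in jig -40.68546767491363 -97.8140808252341
tool y yaw -66.13039334886147
```

The pins land at -50, -10, 10, 30 and 50, as they should. The yaw is about 23.9°, and the tool is at jig (-41, -98). I'll descend behind the tab, then advance to about 10 mm short of contact.

Call:
servo_tool([
  [[1,-0.09,-0.04,-0.6,0,0,0],[1,0,0,-0.6,0,0,0],[1,-0.1,0.23,0,0,0,0],[1,-0.1,0.23,0,0,0,0],[1,0,0,0,0,0,0]],
])

```text
t: 2.23
ee_pos: [538.2, -34.3, 151.1]
orientation: [-3.074, -0.646, 0.002]
ft_force: [-0.1, 0.4, 0.7]
width: 0.9
grasp_force: 0.0
```

```bash
python3 - <<'E'
from h import *
o=readout.get_obs();print(o["ee_pos"],o["ft_force"])
cv2.imwrite("pics/w2.png",cv2.convertScaleAbs(vision.get_image("wrist")[:,:,::-1],alpha=1.6))
E
```

```text
[538.15118583 -34.34103646 151.09035812] [-0.12334513  0.37872208  0.69594423]
```

View pics/w2.png

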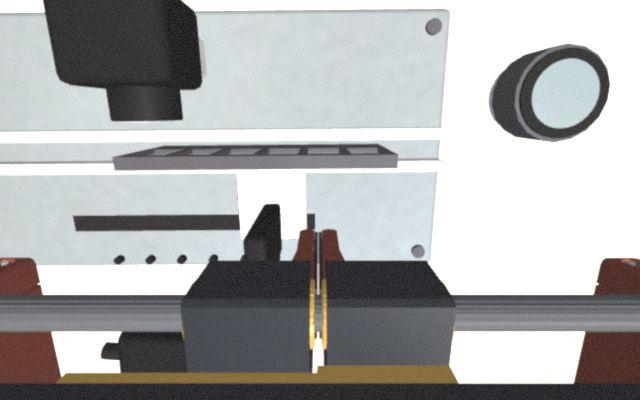

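The fingers are lowered beside the tab, with a gap between the finger (295,245) and the tab (265,240). Next I advance slowly to contact.

Call:
servo_tool([
  [[1,-0.02,0.046,0,0,0,0],[1,-0.02,0.046,0,0,0,0],[1,-0.02,0.046,0,0,0,0],[1,-0.02,0.046,0,0,0,0],[1,0,0,0,0,0,0]],
])

```text
t: 2.7
ee_pos: [535.9, -28.2, 151.0]
orientation: [3.075, 0.645, 0.001]
ft_force: [0.5, -0.1, 0.1]
width: 0.4
grasp_force: 0.0
```

Call:
servo_tool([
  [[1,-0.02,0.046,0,0,0,0],[1,-0.02,0.046,0,0,0,0],[1,0,0,0,0,0,0]],
])

```text
t: 2.95
ee_pos: [534.1, -24.4, 150.6]
orientation: [-3.074, -0.646, 0.0]
ft_force: [0.6, -0.1, 0.0]
width: 0.5
grasp_force: 0.0
```

Call:
servo_tool([
  [[1,-0.02,0.046,0,0,0,0],[1,0,0,0,0,0,0]],
])

```text
t: 3.12
ee_pos: [533.5, -22.6, 150.6]
orientation: [3.074, 0.646, -0.0]
ft_force: [-0.7, 0.7, -0.1]
width: 0.5
grasp_force: 0.0
```

Call:
servo_tool([
  [[1,-0.02,0.046,0,0,0,0],[1,0,0,0,0,0,0]],
])

```text
t: 3.28
ee_pos: [532.9, -21.1, 150.7]
orientation: [3.074, 0.646, 0.0]
ft_force: [1.0, -3.3, -0.9]
width: 0.3
grasp_force: 1.5
```

Call:
servo_tool([
  [[1,-0.02,0.046,0,0,0,0],[1,0,0,0,0,0,0]],
])

```text
t: 3.45
ee_pos: [532.2, -19.5, 150.7]
orientation: [3.074, 0.646, 0.001]
ft_force: [2.0, -5.3, -1.3]
width: 0.6
grasp_force: 2.6
```

Call:
servo_tool([
  [[1,-0.02,0.046,0,0,0,0],[1,0,0,0,0,0,0]],
])

```text
t: 3.62
ee_pos: [531.4, -17.9, 150.7]
orientation: [3.073, 0.646, 0.001]
ft_force: [1.5, -6.9, -2.2]
width: 0.4
grasp_force: 3.0
```

Contact made, and the force is rising towards its peak. I'll keep going in 2 mm steps until it drops.

Call:
servo_tool([
  [[1,-0.02,0.046,0,0,0,0],[1,0,0,0,0,0,0]],
])

```text
t: 3.78
ee_pos: [530.6, -16.0, 150.7]
orientation: [3.073, 0.646, 0.001]
ft_force: [1.1, -7.1, -2.0]
width: 0.2
grasp_force: 2.9
```

Call:
servo_tool([
  [[1,-0.02,0.046,0,0,0,0],[1,0,0,0,0,0,0]],
])

```text
t: 3.95
ee_pos: [529.5, -13.7, 150.6]
orientation: [-3.075, -0.645, -0.0]
ft_force: [0.9, 0.0, -0.2]
width: 0.1
grasp_force: 0.3
```

Call:
servo_tool([
  [[1,-0.02,0.046,0,0,0,0],[1,0,0,0,0,0,0]],
])

```text
t: 4.12
ee_pos: [528.5, -11.4, 150.6]
orientation: [-3.074, -0.645, 0.001]
ft_force: [-0.4, -0.6, -1.0]
width: 0.5
grasp_force: 0.0
```

The force vanished after about 10 mm, so it has probably jumped. I'll rest and check by image.

Call:
servo_tool([
  [[1,0,0,0,0,0,0],[1,0,0,0,0,0,0],[1,0,0,0,0,0,0],[1,0,0,0,0,0,0],[1,0,0,0,0,0,0]],
])

```text
t: 4.53
ee_pos: [528.8, -11.7, 150.7]
orientation: [-3.075, -0.645, 0.0]
ft_force: [0.3, 0.2, 0.6]
width: 0.5
grasp_force: 0.0
```

Call:
servo_tool([
  [[1,0,0,0,0,0,0],[1,0,0,0,0,0,0],[1,0,0,0,0,0,0]],
])

```text
t: 4.78
ee_pos: [528.8, -11.8, 150.7]
orientation: [-3.075, -0.645, -0.0]
ft_force: [-0.0, -0.4, -0.0]
width: 0.3
grasp_force: 0.0
```

```bash
python3 - <<'E'
from h import *
o=readout.get_obs();print(o["t"],o["ee_pos"],o["ft_force"])
cv2.imwrite("pics/w3.png",cv2.convertScaleAbs(vision.get_image("wrist")[:,:,::-1],alpha=1.6))
E
```

```text
4.7833 [528.75910592 -11.78681704 150.67784735] [-0.02483499 -0.41623296 -0.03569805]
```

View pics/w3.png

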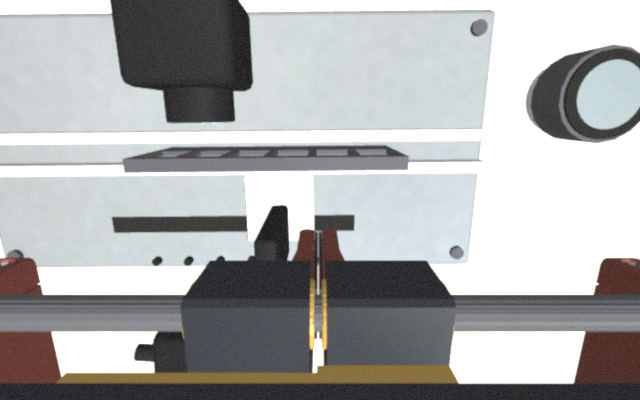

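The slot's free end behind the carriage grew by about 31 px (32 px per 20 mm), so the strip is in click 1. Next, the push to click 2 (release expected near world y = +4.6).

Call:
servo_tool([
  [[1,-0.02,0.046,0,0,0,0],[1,-0.02,0.046,0,0,0,0],[1,-0.02,0.046,0,0,0,0],[1,-0.02,0.046,0,0,0,0],[1,-0.02,0.046,0,0,0,0]],
])

```text
t: 5.25
ee_pos: [524.8, -2.6, 150.7]
orientation: [3.074, 0.646, 0.0]
ft_force: [1.0, -5.0, -1.8]
width: 0.5
grasp_force: 2.6
```

Call:
servo_tool([
  [[1,-0.02,0.046,0,0,0,0],[1,-0.02,0.046,0,0,0,0],[1,0,0,0,0,0,0]],
])

```text
t: 5.5
ee_pos: [523.3, 0.7, 150.7]
orientation: [3.073, 0.646, 0.001]
ft_force: [0.5, -6.1, -1.7]
width: 0.2
grasp_force: 2.9
```

Call:
servo_tool([
  [[1,-0.02,0.046,0,0,0,0],[1,0,0,0,0,0,0]],
])

```text
t: 5.67
ee_pos: [522.5, 2.5, 150.7]
orientation: [3.073, 0.646, 0.0]
ft_force: [1.9, -6.2, -1.3]
width: 0.5
grasp_force: 2.7
```

Call:
servo_tool([
  [[1,-0.02,0.046,0,0,0,0],[1,0,0,0,0,0,0]],
])

```text
t: 5.83
ee_pos: [521.4, 4.9, 150.7]
orientation: [-3.075, -0.645, 0.0]
ft_force: [-0.7, -0.5, 0.1]
width: 0.2
grasp_force: 0.1
```

Call:
servo_tool([
  [[1,-0.01,0.023,0,0,0,0],[1,0,0,0,0,0,0],[1,0,0,0,0,0,0]],
])

```text
t: 6.08
ee_pos: [521.1, 5.9, 150.7]
orientation: [-3.074, -0.646, 0.0]
ft_force: [1.3, 0.2, 0.5]
width: 0.2
grasp_force: 0.0
```

Released into click 2. I'll rest, then push to click 3 (release expected near y = 23).

Call:
servo_tool([
  [[1,0,0,0,0,0,0],[1,0,0,0,0,0,0],[1,0,0,0,0,0,0],[1,0,0,0,0,0,0],[1,0,0,0,0,0,0]],
])

```text
t: 6.5
ee_pos: [521.2, 5.7, 150.7]
orientation: [-3.075, -0.645, -0.0]
ft_force: [0.5, 0.9, -0.1]
width: 0.4
grasp_force: 0.0
```

Call:
servo_tool([
  [[1,0,0,0,0,0,0],[1,0,0,0,0,0,0],[1,0,0,0,0,0,0]],
])

```text
t: 6.75
ee_pos: [521.2, 5.7, 150.7]
orientation: [-3.075, -0.645, 0.0]
ft_force: [0.4, -0.2, 0.0]
width: 0.5
grasp_force: 0.0
```

Call:
servo_tool([
  [[1,-0.02,0.046,0,0,0,0],[1,-0.02,0.046,0,0,0,0],[1,-0.02,0.046,0,0,0,0],[1,-0.02,0.046,0,0,0,0],[1,-0.02,0.046,0,0,0,0]],
])

```text
t: 7.17
ee_pos: [517.1, 15.0, 150.7]
orientation: [3.074, 0.646, 0.0]
ft_force: [0.7, -3.6, -0.3]
width: 0.6
grasp_force: 1.9
```

Call:
servo_tool([
  [[1,-0.02,0.046,0,0,0,0],[1,-0.02,0.046,0,0,0,0],[1,0,0,0,0,0,0]],
])

```text
t: 7.42
ee_pos: [515.7, 18.2, 150.7]
orientation: [3.073, 0.646, 0.001]
ft_force: [1.7, -6.8, -1.5]
width: 0.5
grasp_force: 3.0
```

Call:
servo_tool([
  [[1,-0.02,0.046,0,0,0,0],[1,0,0,0,0,0,0]],
])

```text
t: 7.58
ee_pos: [514.9, 19.9, 150.7]
orientation: [3.073, 0.646, 0.0]
ft_force: [1.5, -5.5, -1.3]
width: 0.3
grasp_force: 3.0
```

Call:
servo_tool([
  [[1,-0.02,0.046,0,0,0,0],[1,0,0,0,0,0,0],[1,0,0,0,0,0,0]],
])

```text
t: 7.83
ee_pos: [514.0, 22.1, 150.7]
orientation: [3.074, 0.646, -0.0]
ft_force: [0.6, -3.3, -0.8]
width: 0.4
grasp_force: 1.5
```

Call:
servo_tool([
  [[1,-0.015,0.035,0,0,0,0],[1,0,0,0,0,0,0],[1,0,0,0,0,0,0]],
])

```text
t: 8.08
ee_pos: [513.3, 24.1, 150.7]
orientation: [-3.074, -0.645, 0.0]
ft_force: [-0.5, 1.0, -0.5]
width: 0.9
grasp_force: 0.0
```

Released into click 3. I'll rest, back off, lift and check.

Call:
servo_tool([
  [[1,0,0,0,0,0,0],[1,0,0,0,0,0,0],[1,0,0,0,0,0,0],[1,0,0,0,0,0,0],[1,0,0,0,0,0,0]],
])

```text
t: 8.5
ee_pos: [513.4, 23.7, 150.7]
orientation: [-3.075, -0.645, -0.0]
ft_force: [0.1, -0.0, 0.7]
width: 0.7
grasp_force: 0.0
```

Call:
servo_tool([
  [[1,0.1,-0.23,0,0,0,0],[1,0.1,-0.23,0,0,0,0],[1,0,0,0.6,0,0,0],[1,0,0,0.8,0,0,0],[1,0,0,0,0,0,0]],
])

```text
t: 8.92
ee_pos: [524.4, 4.2, 211.1]
orientation: [3.073, 0.644, 0.011]
ft_force: [1.1, 0.4, 1.1]
width: 0.2
grasp_force: 0.0
```

```bash
python3 - <<'E'
from h import *
o=readout.get_obs();print(o["t"],o["ee_pos"],o["ft_force"])
cv2.imwrite("pics/w4.png",cv2.convertScaleAbs(vision.get_image("wrist")[:,:,::-1],alpha=1.6))
E
```

```text
8.9167 [524.35154524   4.16149304 211.06656894] [1.05382229 0.38192908 1.14755787]
```

View pics/w4.png

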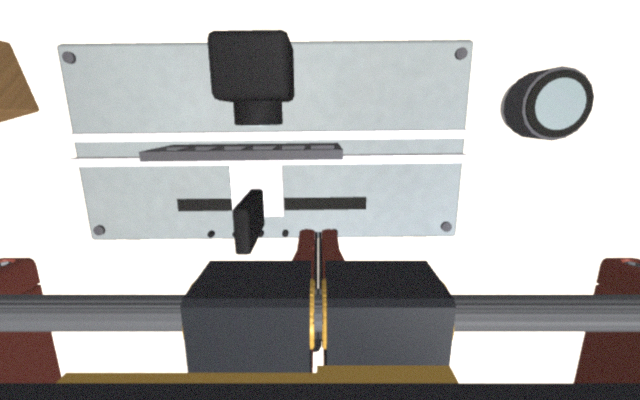

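The picture shows the carriage centred at column 256. The plate centre is at 270 at about 1.25 px/mm, so the tab is at y of about +10 mm, which is 60 mm of travel. The fingers are clear.

```bash
python3 -c "
from workcell import close_job
print(close_job())"
```

```text
the job is handed in; nothing more can be done
None
```

The strip was pushed one click at a time, with a rest in clicks 1 and 2, and left in the third click (about 60 mm by the last picture); the arm is clear, nothing else was touched, and the job is handed in with no verdict returned.

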